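# Throw the toggle clamp shut with the extension bar

### The arm

A 7-joint arm with a two-finger parallel gripper is mounted at the origin on the work surface; the furniture and walls round the work are solid. World frame = base frame: x ahead of the robot, y to its left, z up, the work surface at z = 0. Lengths are in m, angles in rad, forces in N, time in s.
With the tool pointing down it reaches from about 0.375 to 0.925 m from the base axis. Payload 3.1 kg.
Tool frame: the origin (TCP) lies midway between the tips of the shut fingers; the grasp point (between the pads) lies hold_point_z behind it (hold_point_z is the distance from the TCP to the grasp point, in m); z points along the fingers, y is the direction in which the jaws open and shut (so a half turn about z gives the same grasp; the last joint's range is limited). The gripper opens to 85 mm and grips with 20 to 120 N. Pads are 22 mm wide; open, the fingers measure 114 mm over their backs; the gripper's body (76 mm by 85 mm) begins 54 mm behind the grasp point. The pads swing forward as they close: fully open they stand 13 mm farther back than shut.
Start: joints at [-1.415, 0.383, 0.044, 1.598, -0.018, 1.161, -0.05], TCP at [0.163, 0.629, 0.231] pointing down, gripper open.
Joint ranges: [-2.61, 2.61], [-0.41, 2.15], [-1.48, 1.57], [0, 2.5], [-1.57, 4.71], [0.05, 1.97], [-2.85, 2.85]. Speed limits (rad/s): [2.79, 2.79, 3.14, 3.14, 3.14, 3.14, 3.14].

### API

Orientations are given as a unit quaternion [x, y, z, w].
In Python, from station import * gives the robot as it stands. The module is installed in compiled form; this text tells all that it offers.
- The arm moves only by the shell command python3 -m crank 'ROWS' [FORCE]. ROWS is JSON, a list of rows, each an object with "grip": the gripper command: -1 is shut, 1 is fully open, values between are in proportion; "travel": the shift along the tool's x, y, z in mm, a list of three; "roll": the turn about the tool's z in rad. A call has 1 to 20 rows; each row shifts and turns the commanded pose from where the row before left it, along the tool's axes as they then stand; what a row does not reach is not made up. A row lasts 1/8 s, in which the tool goes at most 62.5 mm and 10.7 degrees, less where a joint would pass 70% of its speed; a pose out of reach is approached as far as the arm can. A call with a gripper value outside its range is refused whole. The fingers move at their own pace and stop on an object; FORCE is the grip in N (left out, the last holds). Time passes only in rows, so rows that do not move let the fingers close. It gives the time, the measured TCP pose, the force and the opening at its end, in the units of the state.
- get_state(): the state, without advancing time (a new reading comes with each control period).
- camera(name): name is "scene" or "top" or "wrist"; returns the picture (384x512x3 uint8, blue, green, red); there is no depth.
- camera_params(name): a dict with "fx", "fy", "cx", "cy" (pixels), "eye" and "rotation" of the camera in the world. Camera axes: x right, y down, z forward; pixel columns grow to the right and rows downward; lengths in m; the calibration is good to about 2 mm. A picture is of the moment at which its call begins: read the wrist's pose just before it. camera_params takes no time and is no camera call; for the wrist camera it gives the pose at the moment of the call.
- finish_job(): hands the job in, once; it reports no verdict.
Trained networks look in the newest picture that a camera, given by its name, has taken for a name from the list of things; names that differ only in an ending like _2 or _b are one class to them, and where a whole thing is asked for, a point or a joint stands for the part that bears it (a point fixed in the world has none). Each returns a list of dicts, best first, with "p" (0 to 1); they miss things now and then, are a little off and sometimes report something else, mostly with a low value. They report only what shows in the picture. A call takes as long as a camera call.
- search_frame(query, camera): "point" ([x, y, z] in m, in world coordinates, good to about 4 mm: the middle of the surface that is visible of it).
- regions_of(query, camera): "mask" (384x512 bool, what is visible of it).
- tip_of(query, camera): "point" ([x, y, z] in m, in world coordinates, good to about 4 mm: a listed point, or the origin of a listed thing).
The state is a dict: "time": time; "joint_pos": joint angles; "joint_velocities": joint speeds; "tau": joint torques, N m; "tool_pos": TCP position; "tool_rot": TCP orientation; "ft_force": force on the tool from outside, world axes, zero at the start; "torque": the same for the moment, N m; "opening": finger opening in m.
Only numpy, scipy, OpenCV 4.12 (cv2) and the standard library are available. Lean on these libraries where they do the work, as an engineer would, in place of code of your own. Each camera call takes 0.05 s, during which the arm holds its last target.

### The job

The toggle clamp on the plywood fixture is open and its stub handle is too short to throw by hand. Take the loose square steel tube, slide it over the handle fully home against the shoulder, and with it still on swing the handle past the dead point to its closed stop and press it firmly home there for a moment, about as hard as the throw itself took but not much harder, so as not to wrench the clamp. Then pull the tube off, leaving the clamp closed, and lay the tube flat on the worktop; touch the clamp only with the tube and leave the can, the chrome nut and the grease pot where they are.

Things in the scene. Friction and masses are not known exactly. Their poses are not given: they have to be found in the camera images.
- clamp: Fixture, screwed down: plywood board 84 x 226 x 12 mm, horizontal push-pull toggle clamp of bare steel, dark hardwood block before its plunger. Origin: on the lever's upright pivot axis, at worktop height; z up; y = plunger line (it pushes to -y). The board spans y -194 to +32 mm, x -42 to +42 mm. All of it is lower than 70 mm.
- lever (a joint): Lever hub angle (rad): 0 open (0 to 0.15 at the start), 0.95 dead point, 1.10 closed stop (gives 0.03 at most); grows clockwise seen from above. The unbent stub points, in the clamp's frame, at angle pi/2 + 0.95 - value from x. Before the dead point a spring pushes it back open (1.6 N m at worst, near 0.45); past it friction (0.45 N m) may leave it short of the stop: press it there.
- handle (a joint): Bend of the sprung handle against the lever hub (rad), about the same pivot axis: 0 unloaded, 1 N m bends it 0.033; positive when the stub is pushed clockwise, the closing way. The stub's whole turn is lever + handle. The throw bends it up to about 0.055; pressed firmly home at the stop it is bent about as much (over 0.035); 0.09 (2.7 N m, 24 N at the seated tube's middle) is too much.
- handle_shoulder (a point): Point on the lever, turning with it, 35 mm from the pivot axis, 45 mm above the worktop: middle of the outer face of the shoulder (30 x 30 mm square steel flange) where the stub begins. x points outward along the stub, z up. The stub is a square steel bar 16 x 16 mm, 42 mm long, then a nose 9 x 9 mm, 5 mm long.
- handle_tip (a point): Point on the lever: outer end of the stub's nose, on the stub's axis, 82 mm from the pivot axis, 47 mm out from the shoulder; axes as for handle_shoulder.
- bar: Extension bar: loose square steel tube 150 mm long, 25 x 25 mm outside, 21 x 21 inside, open at both ends, 0.22 kg. Origin at its middle on its axis, 75 mm out from handle_shoulder when seated; x = long axis. Either end fits the stub, 2.5 mm play a side, so the handle lags it. Held at its middle, the throw takes up to 12 to 17 N sideways, and pressing firmly home as much.
- lubricant_can: Bystander: upright spray can 50 mm wide, 146 mm high with a red cap; origin at the centre of its underside.
- chrome_nut: Bystander: small chrome pipe nut 25 x 25 x 21 mm; origin at the centre of its underside.
- grease_pot: Bystander: flat round grey-lidded pot 91 mm wide, 44 mm high; origin at the centre of its underside.

How it is judged:
On the way, in this order (a step that is already met when the one before it is completed fails the run):
1. The tube is on the handle's stub, fully home: within 3 mm of the shoulder, with the lever not yet past the dead point (x of bar in the frame of handle_shoulder below 0.078 m and y of bar in the frame of handle_shoulder between -0.012 and 0.012 m and z of bar in the frame of handle_shoulder between -0.01 and 0.01 m and angle between the x axis of bar and the x axis of handle_shoulder, either way round below 0.2 rad and value of joint lever below 0.9 rad), for 0.2 s.
2. With the tube still on (at most 15 mm off the shoulder) the lever is within 0.03 rad of its closed stop and pressed firmly home: handle bent by over 0.035 rad (x of bar in the frame of handle_shoulder below 0.09 m and y of bar in the frame of handle_shoulder between -0.012 and 0.012 m and z of bar in the frame of handle_shoulder between -0.01 and 0.01 m and angle between the x axis of bar and the x axis of handle_shoulder, either way round below 0.2 rad and value of joint lever above 1.07 rad and value of joint handle above 0.035 rad), for 0.2 s.
At the end, for the whole second after the job is handed in: The lever stands within 0.04 rad of its closed stop (joint above 1.06), and the tube is off the handle and lies flat and still on the worktop (its middle 8 to 17 mm above it), not touching the clamp (value of joint lever above 1.06 rad and height (world z) of bar between 0.008 and 0.017 m and linear speed of bar below 0.01 m/s and contact force between bar and clamp below 0.3 N).
It fails at once if the clamp is wrenched: its handle is bent by more than 0.09 rad either way (value of joint handle above 0.09 rad or value of joint handle below -0.09 rad).
It fails at once if the tube is rammed on: it bears on the clamp with more than 120 N (contact force between bar and clamp above 120 N).
It fails at once if the gripper or arm touches the clamp itself (contact force between any of the fingers, the arm and clamp above 1 N).
It fails at once if the can, the chrome nut or the grease pot is shifted by more than 20 mm (distance of any of lubricant_can, chrome_nut, grease_pot from where it was at the start of the episode above 0.02 m).
It also fails if it takes over 72 s, if anything falls off the work surface, if the arm or the gripper's body presses on something with over 40 N, if the wrist force passes 120 N, or if a joint passes its speed limit or range.

## Working session

There is one attempt and no reset: what is moved stays moved. The work goes in short steps, Python scripts to look and compute and a shell command to move; the robot and the scene stay as the last step left them, time stands still between calls to the robot, and variables do not carry over. Pictures are saved under pics/ and viewed, and the job is handed in when it is done.

```bash
mkdir -p pics
python3 - <<'E'
from station import *
import cv2
s=get_state()
for k in s: print(k,s[k])
for c in ["scene","top","wrist"]:
    im=camera(c); cv2.imwrite(f"pics/a_{c}.png",im)
    p=camera_params(c); print(c,p)
    for q in ["clamp","bar","handle_shoulder","handle_tip","lubricant_can","chrome_nut","grease_pot"]:
        try:
            r=tip_of(q,c); print(q,[(x["point"],round(x["p"],2)) for x in r[:2]])
        except Exception as e: print(q,e)
print(get_state()["time"])
E
```

```text
time 0.0
joint_pos [-1.41478064  0.38385299  0.04384161  1.59957175 -0.01790727  1.16119316
 -0.04992636]
joint_velocities [-0.00152573  0.00020249 -0.0011998   0.00038598  0.00146918 -0.00017349
  0.00034099]
tau [-6.48821583e-05 -4.33467722e+01  1.02447622e+00 -2.49514157e+01
  1.05791807e-02  1.11411890e-02  4.64420310e-06]
tool_pos [0.16298662 0.62826309 0.22987669]
tool_rot [ 1.26545809e-01  9.91959891e-01 -1.31268049e-03 -9.77163997e-05]
ft_force [-0.41269341 -0.20200488  0.04748572]
torque [-0.03128768 -0.01766957  0.05145531]
opening 0.08508958943793322
scene {'fx': 395.534633452745, 'fy': 395.534633452745, 'cx': 255.16964807584216, 'cy': 189.1130161078461, 'eye': array([ 0.08056052, -0.52295727,  0.85947286]), 'rotation': array([ 0.85589642, -0.39504064,  0.1315323 , -0.30673028])}
clamp [([0.5823, 0.1176, -0.0015], 0.7)]
bar [([0.511, -0.2703, 0.0119], 0.97)]
handle_shoulder [([0.5794, 0.1484, 0.0444], 0.47)]
handle_tip [([0.5794, 0.1991, 0.0457], 0.55)]
lubricant_can [([0.7126, -0.0058, 0.0021], 0.93)]
chrome_nut [([0.3809, 0.0762, 0.0009], 0.61)]
grease_pot [([0.6656, -0.
[... 242 characters left out ...]
0.03456794])}
clamp [([0.5834, 0.1164, -0.0019], 0.86)]
bar [([0.5146, -0.2676, 0.0145], 0.61)]
handle_shoulder [([0.5823, 0.1528, 0.0404], 0.68)]
handle_tip [([0.5793, 0.1977, 0.0469], 0.68)]
lubricant_can [([0.7124, -0.0075, -0.0016], 0.77), ([0.5157, -0.2687, 0.0135], 0.33)]
chrome_nut [([0.3813, 0.077, -0.0043], 0.43)]
grease_pot [([0.6663, -0.3865, -0.0011], 0.78)]
wrist {'fx': 334.2953863060038, 'fy': 334.2953863060038, 'cx': 251.98529532852962, 'cy': 193.95916317972578, 'eye': array([0.09080876, 0.64865135, 0.37453714]), 'rotation': array([0.78212861, 0.60503189, 0.0906745 , 0.11827673])}
clamp []
bar []
handle_shoulder []
handle_tip []
lubricant_can []
chrome_nut []
grease_pot []
1.2
```

View pics/a_scene.png

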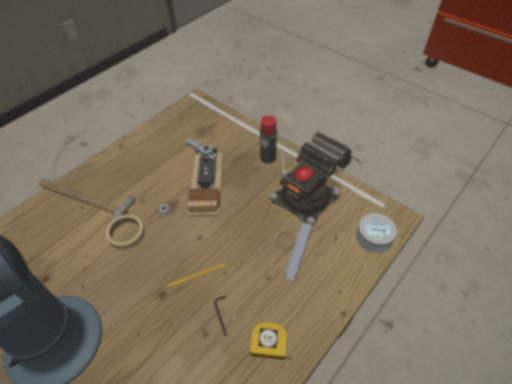

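View pics/a_top.png

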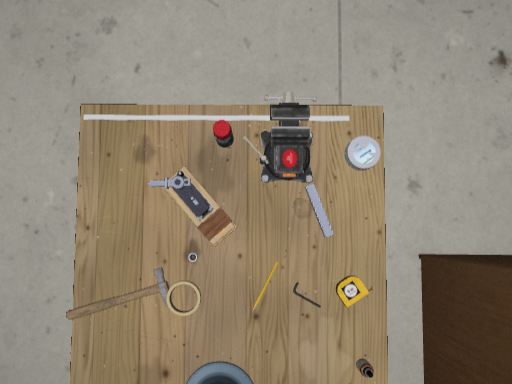

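```bash
cat > h.py <<'E'
from station import *
import cv2, numpy as np
from scipy.spatial.transform import Rotation as R
def ray(cam,u,v,p=None):
    p=p or camera_params(cam)
    d=R.from_quat(p["rotation"]).as_matrix()@np.array([(u-p["cx"])/p["fx"],(v-p["cy"])/p["fy"],1.])
    return np.array(p["eye"]),d
def atz(cam,u,v,z,p=None):
    e,d=ray(cam,u,v,p); return e+d*(z-e[2])/d[2]
def proj(cam,P,p=None):
    p=p or camera_params(cam)
    c=R.from_quat(p["rotation"]).as_matrix().T@(np.asarray(P)-p["eye"])
    return p["fx"]*c[0]/c[2]+p["cx"],p["fy"]*c[1]/c[2]+p["cy"]
def crop(im,x0,y0,w,h,name,s=5):
    cv2.imwrite(name,cv2.resize(im[y0:y0+h,x0:x0+w],None,fx=s,fy=s,interpolation=cv2.INTER_CUBIC))
E
python3 - <<'E'
from h import *
import station
print([n for n in dir(station) if not n.startswith('_')]); print(getattr(station,'hold_point_z',None))
im=camera("top")
crop(im,145,160,100,90,"pics/b_clamp.png",6); crop(im,255,95,100,150,"pics/b_bar.png",4)
m=regions_of("bar","top"); 
for r in m[:2]:
    k=r["mask"].astype(np.uint8); print(r["p"],k.sum()); 
    ys,xs=np.nonzero(k); rect=cv2.minAreaRect(np.c_[xs,ys].astype(np.float32)); 
    print(rect,[atz("top",*q,0.025)[:2].round(4) for q in cv2.boxPoints(rect)])
im=camera("scene");crop(im,180,130,60,90,"pics/b_clamps.png",6); 
m=regions_of("bar","scene")
for r in m[:1]:
    k=r["mask"].astype(np.uint8)
    ys,xs=np.nonzero(k); rect=cv2.minAreaRect(np.c_[xs,ys].astype(np.float32)); 
    print(rect,[atz("scene",*q,0.02)[:2].round(4) for q in cv2.boxPoints(rect)])
E
```

```text
['Unreachable', 'camera', 'camera_params', 'finish_job', 'get_state', 'hold_point_z', 'regions_of', 'search_frame', 'tip_of']
0.0187
0.86 509
((319.3981628417969, 210.7149200439453), (55.42824172973633, 10.762764930725098), 70.34617614746094) [array([ 0.5754, -0.2304]), array([ 0.5856, -0.2583]), array([ 0.443 , -0.3084]), array([ 0.433 , -0.2807])]
((298.2437744140625, 250.91993713378906), (11.51341438293457, 59.11810302734375), 17.35402488708496) [array([ 0.4296, -0.2904]), array([ 0.5824, -0.2275]), array([ 0.5919, -0.2551]), array([ 0.4391, -0.3149])]
```

```bash
python3 -c "
from PIL import Image" 2>&1|tail -1; ls pics
```

```text
a_scene.png
a_top.png
a_wrist.png
b_bar.png
b_clamp.png
b_clamps.png
```

View pics/b_clamp.png

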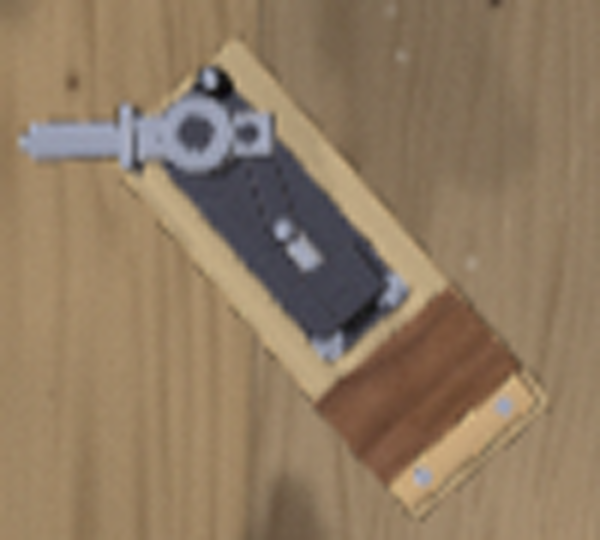

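View pics/b_bar.png

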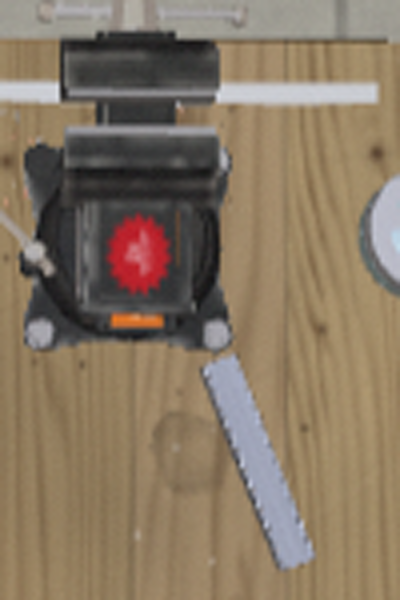

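Run:
```python
from h import *
c=lambda u,v,z:atz("top",145+u/6-.4,160+v/6-.4,z)[:2]
tip=c(19,142,.045);sh=c(129,139,.045);pv=c(197,133,.055)
print("tip",tip,"sh",sh,"pivot",pv)
d=tip-sh; print(np.hypot(*d),np.arctan2(d[1],d[0])); d=tip-pv; print(np.hypot(*d),np.arctan2(d[1],d[0]))
a=c(548,400,.012);b=c(236,40,.012);e=c(415,520,.012);print(a,b,e); d=b-a;print(np.hypot(*d),"ydir",np.arctan2(d[1],d[0])); d=e-a; print(np.hypot(*d), np.arctan2(d[1],d[0]))
B=lambda u,v,z:atz("top",255+u/4-.4,95+v/4-.4,z)[:2]
p=B(219,364,.025);q=B(296,561,.025);print("bar",p,q,(p+q)/2,np.hypot(*(p-q)),np.arctan2(*(p-q)[::-1]))
print("vise corner",B(232,350,0.0),B(232,350,0.03), B(218,300,.08))
```

```text
tip [0.57932471 0.198734  ] sh [0.58102097 0.14884123] pivot [0.58294879 0.11646013]
0.04992159979738562 1.6047812538104806
0.08235365110891905 1.6148168272411279
[ 0.46486524 -0.04100168] [0.63093186 0.10600499] [0.40953688 0.01948273]
0.22178611945914545 ydir 0.7245930362864763
0.08197311630504796 2.3117033266980114
bar [ 0.57777169 -0.24236429] [ 0.44332332 -0.29427355] [ 0.5105475  -0.26831892] 0.1441212540158498 0.3684584267713691
vise corner [ 0.59005402 -0.25443319] [ 0.58699749 -0.25071379] [ 0.61505422 -0.23541305]
```

View pics/b_clamps.png

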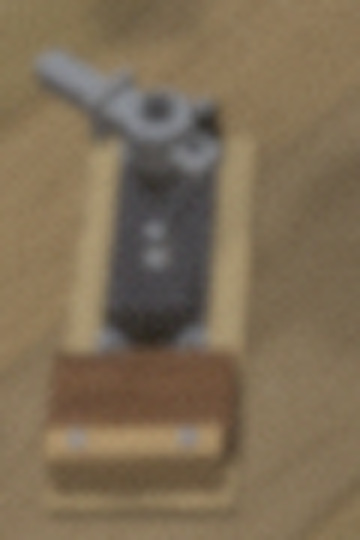

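```bash
python3 - <<'E'
from h import *
for (a,b) in [((290,158),(304,173)),((273,124),(313,138)),((309,124),(346,158))]:
    e1,d1=ray("top",*a);e2,d2=ray("scene",*b)
    t=np.linalg.lstsq(np.c_[d1,-d2],e2-e1,rcond=None)[0]
    print((e1+d1*t[0]).round(3),(e2+d2*t[1]).round(3))
E
python3 -m crank '[{"grip":1,"travel":[-43,-38,0],"roll":0},{"grip":1,"travel":[-43,-38,0],"roll":0},{"grip":1,"travel":[-43,-38,0],"roll":0},{"grip":1,"travel":[-43,-38,0],"roll":0},{"grip":1,"travel":[-43,-38,0],"roll":0},{"grip":1,"travel":[-43,-38,0],"roll":0},{"grip":1,"travel":[-43,-38,0],"roll":0},{"grip":1,"travel":[-43,-38,0],"roll":0},{"grip":1,"travel":[-43,-38,0],"roll":0},{"grip":1,"travel":[0,0,0],"roll":0.1}]' 60; python3 -c "
from h import *
s=get_state();print(s['joint_pos'],s['tool_pos'])"
```

```text
[ 0.639 -0.182  0.122] [ 0.64  -0.183  0.123]
[ 0.721 -0.137  0.152] [ 0.727 -0.144  0.154]
[ 0.725 -0.229  0.137] [ 0.734 -0.241  0.14 ]
time: 2.65
tool_pos: [0.4551, 0.1951, 0.2319]
tool_rot: [0.183, 0.983, -0.0, 0.001]
ft_force: [-0.8, 0.2, 0.5]
opening: 0.0854
[-0.86264203  0.08167709  0.39369719  1.97879508 -0.03324506  1.08618805
  0.74856055] [0.45512844 0.19506142 0.23189294]
```

```bash
python3 -m crank '[{"grip":1,"travel":[0,0,0],"roll":-0.184},{"grip":1,"travel":[0,0,0],"roll":-0.184},{"grip":1,"travel":[0,0,0],"roll":-0.184},{"grip":1,"travel":[0,0,0],"roll":-0.185},{"grip":1,"travel":[12.8,-50.2,0],"roll":0},{"grip":1,"travel":[12.8,-50.2,0],"roll":0},{"grip":1,"travel":[12.8,-50.2,0],"roll":0},{"grip":1,"travel":[12.8,-50.2,0],"roll":0},{"grip":1,"travel":[12.8,-50.2,0],"roll":0},{"grip":1,"travel":[12.8,-50.2,0],"roll":0},{"grip":1,"travel":[12.8,-50.2,0],"roll":0},{"grip":1,"travel":[12.8,-50.2,20],"roll":0},{"grip":1,"travel":[12.8,-50.2,30],"roll":0},{"grip":1,"travel":[0,0,0],"roll":0}]' 60; python3 -c "
from h import *
s=get_state();print(s['joint_pos'],s['tool_pos'])
x=R.from_quat(s['tool_rot']).as_matrix();print(np.arctan2(x[1],x[0]))
im=camera('wrist');cv2.imwrite('pics/c.png',im);print(camera_params('wrist'),tip_of('bar','wrist'))
m=regions_of('bar','wrist')
for r in m[:1]:
    ys,xs=np.nonzero(r['mask']); rect=cv2.minAreaRect(np.c_[xs,ys].astype(np.float32));print(rect)
    for q in cv2.boxPoints(rect): print(q,atz('wrist',*q,.02))
"
```

```text
time: 4.4
tool_pos: [0.5106, -0.2662, 0.1787]
tool_rot: [-0.186, 0.982, -0.001, -0.003]
ft_force: [0.2, -0.3, 0.2]
opening: 0.0853
[-0.18956756  0.36310268  0.72041957  1.85411195 -0.2701588   1.03011525
  2.58568162] [ 0.51061432 -0.26620709  0.17865911]
[-2.76689394  1.94549786 -2.70997092]
{'fx': 334.2953863060038, 'fy': 334.2953863060038, 'cx': 251.98529532852962, 'cy': 193.95916317972578, 'eye': array([ 0.44327402, -0.2905833 ,  0.32330676]), 'rotation': array([0.55563665, 0.81836662, 0.12140655, 0.08248904])} [{'point': [0.5124, -0.2672, 0.0138], 'p': 0.66}]
((247.5, 170.0), (160.0, 29.0), 90.0)
[233.  90.] [ 0.45059394 -0.30371501  0.02      ]
[262.  90.] [ 0.44115145 -0.28031738  0.02      ]
[262. 250.] [ 0.58308666 -0.22157542  0.02      ]
[233. 250.] [ 0.59399969 -0.24861217  0.02      ]
```

View pics/c.png

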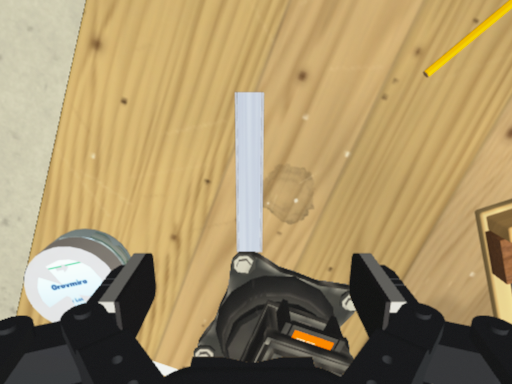

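```bash
python3 -c "
from h import *
a=atz('wrist',249.3,92.5,.025);b=atz('wrist',249.3,251,.025);print(a,b,(a+b)/2,np.linalg.norm(a-b),np.arctan2(*(b-a)[1::-1]))
s=get_state();M=R.from_quat(s['tool_rot']).as_matrix();print(M.T@((a+b)/2-s['tool_pos']),M[:,0], M[:,2])
"
```

```text
[ 0.4471839 -0.2897614  0.025    ] [ 0.58653615 -0.23390652  0.025     ] [ 0.51686003 -0.26183396  0.025     ] 0.15012933477621898 0.38121127469834115
[-0.00161416 -0.002472    0.15638613] [-9.27197410e-01 -3.74572791e-01 -4.32904146e-04] [ 1.55502587e-04  7.70804561e-04 -9.99999691e-01]
```

```bash
python3 -m crank '[{"grip":1,"travel":[0,-2,50],"roll":0},{"grip":1,"travel":[0,0,50],"roll":0},{"grip":1,"travel":[0,0,45],"roll":0},{"grip":1,"travel":[0,0,20],"roll":0},{"grip":1,"travel":[0,0,9],"roll":0},{"grip":-1,"travel":[0,0,0],"roll":0},{"grip":-1,"travel":[0,0,0],"roll":0},{"grip":-1,"travel":[0,0,0],"roll":0},{"grip":-1,"travel":[0,0,0],"roll":0},{"grip":-1,"travel":[0,0,0],"roll":0},{"grip":-1,"travel":[0,0,0],"roll":0}]' 80; python3 -c "
from h import *
s=get_state();print(s['joint_pos'],s['tool_pos'],s['ft_force'],s['opening'])
im=camera('wrist');cv2.imwrite('pics/d.png',im)"
```

```text
time: 5.92
tool_pos: [0.5163, -0.2643, 0.0091]
tool_rot: [-0.19, 0.982, -0.001, 0.001]
ft_force: [0.1, 0.1, 6.6]
opening: 0.0231
[-0.05687298  0.6139043   0.56622851  1.92820219 -0.48030776  0.73208451
  2.74444999] [ 0.51634021 -0.26433016  0.00906549] [0.14542592 0.10287858 6.64772013] 0.023089123841624908
```

View pics/d.png

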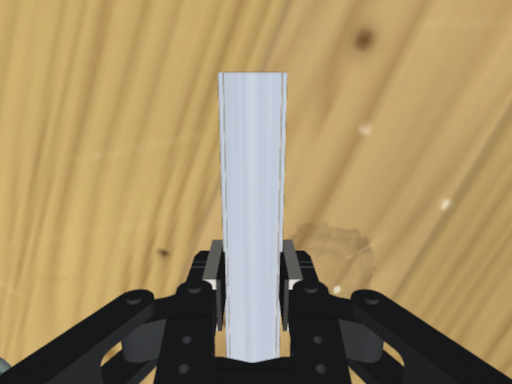

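```bash
python3 -m crank '[{"grip":-1,"travel":[0,0,-20],"roll":0},{"grip":-1,"travel":[0,0,-50],"roll":0},{"grip":-1,"travel":[0,0,-50],"roll":0},{"grip":-1,"travel":[0,0,-40],"roll":0},{"grip":-1,"travel":[0,0,0],"roll":0},{"grip":-1,"travel":[0,0,0],"roll":0}]' 80; python3 -c "
from h import *
s=get_state();print(s['joint_pos'],s['tool_pos'],s['ft_force'],s['opening'])
im=camera('wrist');cv2.imwrite('pics/e.png',im)
print(tip_of('bar','wrist'))
M=R.from_quat(s['tool_rot']).as_matrix();print(M)
for dz in [.0187,.022]:
  zt=s['tool_pos'][2]+.02
  for u in (220,251.5,286): print(M.T@(atz('wrist',u,72,zt)-s['tool_pos']))
"
```

```text
time: 6.72
tool_pos: [0.5136, -0.262, 0.1664]
tool_rot: [-0.191, 0.982, 0.001, -0.001]
ft_force: [-0.3, 0.2, -1.9]
opening: 0.023
[-0.19019316  0.3804412   0.71690658  1.86360498 -0.29331245  1.00758619
  2.60486944] [ 0.51364005 -0.2619649   0.16641639] [-0.28627518  0.22952481 -1.93310067] 0.023042697429133813
[{'point': [0.5067, -0.2637, 0.1711], 'p': 0.87}]
[[-0.9273994  -0.37406769 -0.00192699]
 [-0.37407076  0.92739879  0.00159433]
 [ 0.0011907   0.00219941 -0.99999687]]
[ 0.08134952 -0.01045982 -0.0199262 ]
[ 0.08134713  0.00037799 -0.01990237]
[ 0.08134452  0.01225335 -0.01987625]
[ 0.08134952 -0.01045982 -0.0199262 ]
[ 0.08134713  0.00037799 -0.01990237]
[ 0.08134452  0.01225335 -0.01987625]
```

View pics/e.png

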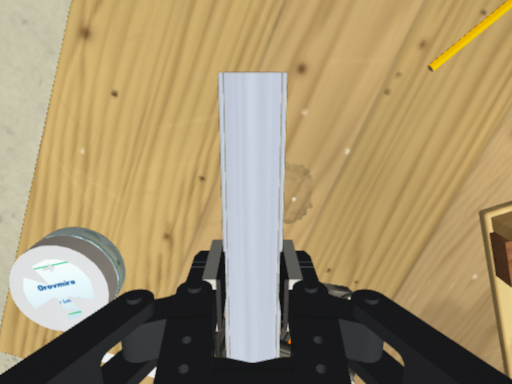

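```bash
python3 -m crank '[{"grip":-1,"travel":[37,15,-40],"roll":0},{"grip":-1,"travel":[0,0,0],"roll":0.182},{"grip":-1,"travel":[0,0,0],"roll":0.182},{"grip":-1,"travel":[0,0,0],"roll":0.182},{"grip":-1,"travel":[0,0,0],"roll":0.182},{"grip":-1,"travel":[0,0,0],"roll":0.182},{"grip":-1,"travel":[0,0,0],"roll":0.182},{"grip":-1,"travel":[0,0,0],"roll":0.182},{"grip":-1,"travel":[0,0,0],"roll":0.182},{"grip":-1,"travel":[0,0,0],"roll":0.182},{"grip":-1,"travel":[0,0,0],"roll":0.182},{"grip":-1,"travel":[0,0,0],"roll":0.095}]' 80;python3 -m crank '[{"grip":-1,"travel":[56,12.4,0],"roll":0},{"grip":-1,"travel":[56,12.4,0],"roll":0},{"grip":-1,"travel":[56,12.4,0],"roll":0},{"grip":-1,"travel":[56,12.4,0],"roll":0},{"grip":-1,"travel":[56,12.4,0],"roll":0},{"grip":-1,"travel":[56,12.4,0],"roll":0},{"grip":-1,"travel":[56,12.4,0],"roll":0},{"grip":-1,"travel":[56,12.4,0],"roll":0},{"grip":-1,"travel":[56,12.4,15],"roll":0},{"grip":-1,"travel":[56,12.4,25],"roll":0},{"grip":-1,"travel":[0,0,0],"roll":0},{"grip":-1,"travel":[0,0,0],"roll":0}]'
cat > look.py <<'E'
import sys
from h import *
n=sys.argv[1]
s=get_state();M=R.from_quat(s['tool_rot']).as_matrix()
print(s['joint_pos'].round(3),s['tool_pos'].round(4),s['ft_force'].round(1),s['opening'].round(4)); print("toolx",np.arctan2(M[1,0],M[0,0]).round(4),"z",M[:,2].round(4), "t",s['time'])
for c in sys.argv[2:]:
    im=camera(c);cv2.imwrite(f'pics/{n}_{c}.png',im)
    for q in ["bar","handle_shoulder","handle_tip"]:
        print(c,q,[(x['point'],round(x['p'],2)) for x in tip_of(q,c)[:1]])
E
python3 look.py f scene top wrist
```

```text
time: 8.32
tool_pos: [0.4736, -0.2621, 0.2055]
tool_rot: [0.694, 0.72, -0.001, -0.002]
ft_force: [-0.2, 0.0, -3.2]
opening: 0.0228
time: 9.82
tool_pos: [0.5757, 0.3007, 0.1649]
tool_rot: [0.693, 0.721, -0.002, 0.0]
ft_force: [0.2, -1.0, -2.2]
opening: 0.0228Traceback (most recent call last):
  File "look.py", line 5, in <module>
    print(s['joint_pos'].round(3),s['tool_pos'].round(4),s['ft_force'].round(1),s['opening'].round(4)); print("toolx",np.arctan2(M[1,0],M[0,0]).round(4),"z",M[:,2].round(4), "t",s['time'])
                                                                                ^^^^^^^^^^^^^^^^^^
AttributeError: 'float' object has no attribute 'round'
```

```bash
sed -i "s/s\['opening'\].round(4)/round(s['opening'],4)/" look.py
python3 -m crank '[{"grip":-1,"travel":[0,0,50],"roll":0},{"grip":-1,"travel":[0,0,50],"roll":0},{"grip":-1,"travel":[0,0,22],"roll":0},{"grip":-1,"travel":[0,0,0],"roll":0},{"grip":-1,"travel":[0,0,0],"roll":0},{"grip":-1,"travel":[0,0,0],"roll":0}]'
python3 look.py f scene top wrist
python3 - <<'E'
import cv2
for c,(x,y,w,h) in {"scene":(145,110,80,70),"top":(60,140,150,60)}.items():
    im=cv2.imread(f"pics/f_{c}.png"); s=5 if c=="top" else 8
    cv2.imwrite(f"pics/fc_{c}.png",cv2.resize(im[y:y+h,x:x+w],None,fx=s,fy=s,interpolation=cv2.INTER_CUBIC))
E
```

```text
time: 10.58
tool_pos: [0.5788, 0.302, 0.0478]
tool_rot: [0.693, 0.721, 0.002, 0.001]
ft_force: [0.7, 0.2, -1.8]
opening: 0.0232
[-1.175  0.783  0.874  1.744 -0.72   0.962  0.029] [0.5788 0.302  0.0478] [ 0.7  0.2 -1.8] 0.0232
toolx 1.6097 z [ 0.0038  0.002  -1.    ] t 10.575
scene bar [([0.5807, 0.3087, 0.0499], 0.55)]
scene handle_shoulder [([0.5802, 0.1495, 0.045], 0.68)]
scene handle_tip [([0.5802, 0.1994, 0.0468], 0.69)]
top bar [([0.5811, 0.3109, 0.048], 0.68)]
top handle_shoulder [([0.5811, 0.1527, 0.0418], 0.43)]
top handle_tip [([0.5788, 0.197, 0.0433], 0.57)]
wrist bar [([0.5781, 0.3095, 0.0498], 0.57)]
wrist handle_shoulder []
wrist handle_tip [([0.5778, 0.3145, 0.0495], 0.22)]
```

View pics/fc_scene.png

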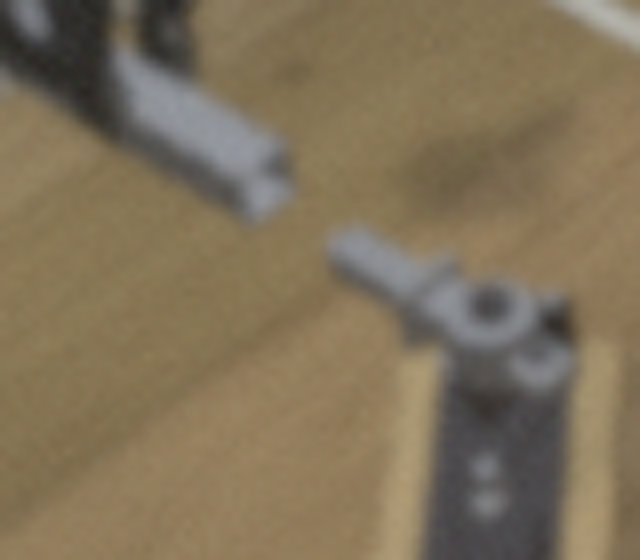

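View pics/fc_top.png

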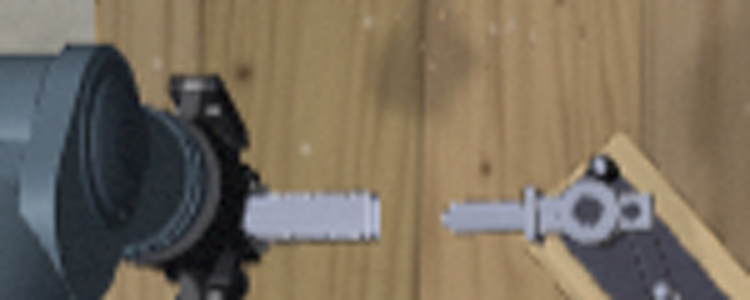

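View pics/f_wrist.png

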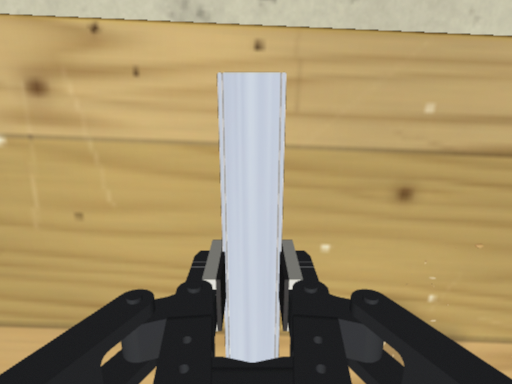

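```bash
python3 -m crank '[{"grip":-1,"travel":[0,0,5.5],"roll":0},{"grip":-1,"travel":[0,0,0],"roll":0},{"grip":-1,"travel":[0,0,0],"roll":0}]'
cat > fine.py <<'E'
from h import *
import sys
s=get_state();print(s['tool_pos'].round(4),s['time'])
im=np.mean([camera("top").astype(float) for _ in range(2)],0)
cv2.imwrite("pics/%s.png"%sys.argv[1],im)
g=im[:,:,0]  # blue: steel bright vs wood
def edges(col,r0,r1):
    p=g[r0:r1,col]; hi=np.percentile(p,85); lo=np.median(np.r_[p[:3],p[-3:]]); t=(hi+lo)/2
    i=np.nonzero(p>t)[0]; a,b=i[0],i[-1]
    ea=a-1+(t-p[a-1])/(p[a]-p[a-1]); eb=b+(p[b]-t)/(p[b]-p[b+1])
    return r0+ea,r0+eb
for nm,cols,z in [("tube",range(112,134,2),.0575),("stub",range(150,164,1),.053)]:
    P=[]
    for c in cols:
        try:
            a,b=edges(c,172,194); w=atz("top",c,(a+b)/2,z); P.append([w[0],w[1],b-a])
        except Exception as e: pass
    P=np.array(P); k=np.polyfit(P[:,1],P[:,0],1); print(nm,"w",P[:,2].round(1),"x(y)=",k.round(4),"at y .2:",np.polyval(k,.2).round(4),"resid",np.std(np.polyval(k,P[:,1])-P[:,0]).round(4),"ang",(np.pi/2-np.arctan(k[0])).round(3), P[[0,-1],1].round(3))
E
python3 fine.py g
```

```text
time: 11.55
tool_pos: [0.5768, 0.3014, 0.0396]
tool_rot: [0.693, 0.721, -0.0, -0.0]
ft_force: [0.1, 0.7, -2.9]
opening: 0.0229
[0.5768 0.3014 0.0396] 11.55
tube w [7.9 8.6 9.  9.  9.  9.1 9.2 9.  8.8 8.7 8.4] x(y)= [-0.0719  0.5971] at y .2: 0.5827 resid 0.0006 ang 1.643 [0.293 0.239]
stub w [6.1 5.6 5.5 5.4 5.3 5.5 5.5 5.4 5.5 5.5 5.3 5.4 5.4 5.4] x(y)= [-0.0309  0.5855] at y .2: 0.5794 resid 0.0001 ang 1.602 [0.191 0.156][ WARN:0@1.058] global loadsave.cpp:1063 imwrite_ Unsupported depth image for selected encoder is fallbacked to CV_8U.
```

```bash
sed -i 's/range(112,134,2)/range(116,131,1)/' fine.py; sed -i 's/imwrite("pics\/%s.png"%sys.argv\[1\],im)/imwrite("pics\/%s.png"%sys.argv[1],cv2.resize(im.astype(np.uint8)[165:200,95:185],None,fx=8,fy=8,interpolation=cv2.INTER_NEAREST))/' fine.py; sed -i 's/print(nm,/print((P[:,0]*1e4).round().astype(int)if nm=="tube" else "");print(nm,/' fine.py;  python3 fine.py g2; python3 look.py g2 scene; python3 -c "
from h import *
im=cv2.imread('pics/g2_scene.png');crop(im,145,110,80,70,'pics/g2_sc.png',8)"
```

```text
[0.577  0.3014 0.0398] 11.65
[5766 5769 5768 5762 5769 5780 5783 5799 5793 5793 5793 5797 5792 5789
 5801]
tube w [9.  9.2 9.3 8.9 9.2 9.2 9.1 8.8 8.9 8.8 8.9 8.9 8.7 8.7 8.7] x(y)= [-0.0972  0.6039] at y .2: 0.5845 resid 0.0007 ang 1.668 [0.282 0.244]

stub w [6.1 5.6 5.5 5.4 5.4 5.4 5.5 5.4 5.6 5.5 5.4 5.4 5.4 5.4] x(y)= [-0.0301  0.5854] at y .2: 0.5794 resid 0.0001 ang 1.601 [0.191 0.156]
[-1.17   0.792  0.865  1.748 -0.726  0.954  0.033] [0.577  0.3015 0.0399] [ 0.5  0.1 -2.2] 0.0231
toolx 1.6098 z [ 2.e-04  1.e-04 -1.e+00] t 11.75
scene bar [([0.5761, 0.3071, 0.0448], 0.59)]
scene handle_shoulder [([0.5821, 0.1501, 0.0453], 0.58)]
scene handle_tip [([0.5773, 0.1974, 0.0476], 0.71)]
```

View pics/g2.png

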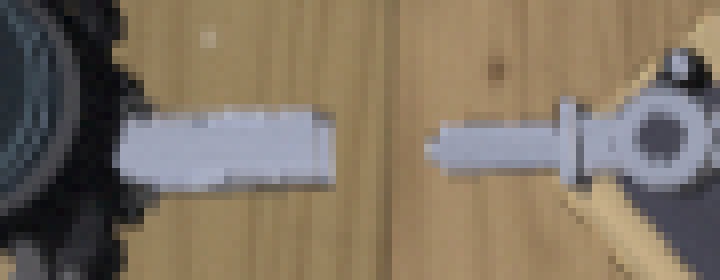

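View pics/g2_sc.png

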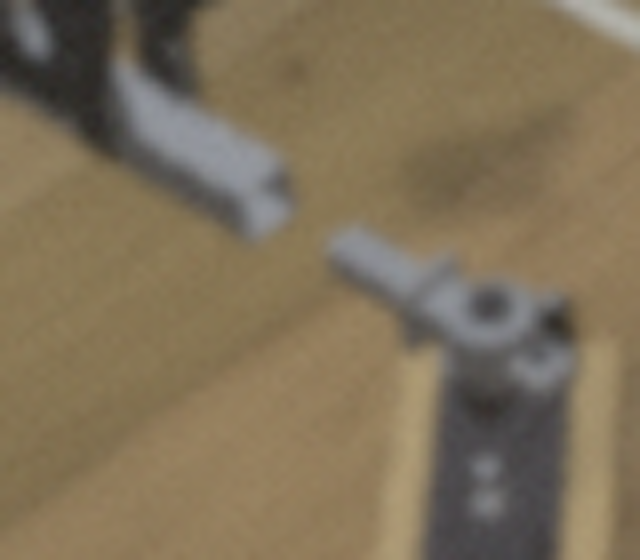

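```bash
python3 -m crank '[{"grip":-1,"travel":[-8,-0.6,-0.5],"roll":0},{"grip":-1,"travel":[-8,-0.6,-0.5],"roll":0},{"grip":-1,"travel":[-8,0,0],"roll":0},{"grip":-1,"travel":[-8,0,0],"roll":0},{"grip":-1,"travel":[0,0,0],"roll":0},{"grip":-1,"travel":[0,0,0],"roll":0}]'
python3 fine.py h;python3 look.py h scene; python3 -c "
from h import *
im=cv2.imread('pics/h_scene.png');crop(im,145,110,80,70,'pics/h_sc.png',8)"
```

```text
time: 12.7
tool_pos: [0.5769, 0.2698, 0.0408]
tool_rot: [0.693, 0.721, 0.0, -0.0]
ft_force: [0.7, 0.3, -2.0]
opening: 0.0229
[0.5769 0.2698 0.0408] 12.7
[5931 5956 5879 5774 5775 5761 5759 5770 5774 5769 5771]
tube w [11.6  7.8 16.   7.6  7.8  8.7  8.6  9.2  8.2  9.   9.1] x(y)= [0.5178 0.4467] at y .2: 0.5503 resid 0.0033 ang 1.093 [0.282 0.244]

stub w [6.1 5.6 5.6 5.4 5.4 5.4 5.5 5.4 5.6 5.5 5.4 5.4 5.4 5.4] x(y)= [-0.0295  0.5853] at y .2: 0.5794 resid 0.0001 ang 1.6 [0.191 0.156]
[-1.142  0.771  0.871  1.784 -0.722  0.939  0.082] [0.5769 0.2702 0.0407] [ 0.3  0.4 -2.6] 0.0236
toolx 1.6107 z [-1.e-04  5.e-04 -1.e+00] t 12.8
scene bar []
scene handle_shoulder [([0.5829, 0.1497, 0.0458], 0.56)]
scene handle_tip [([0.5797, 0.1995, 0.0442], 0.51)]
```

View pics/h.png

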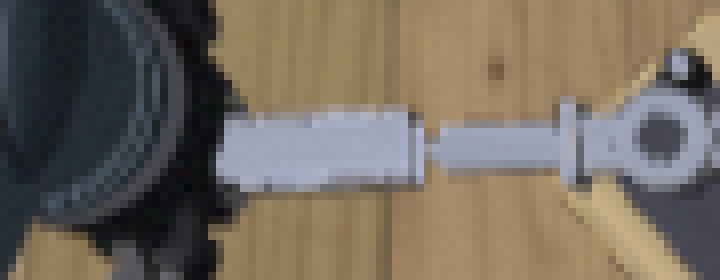

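View pics/h_sc.png

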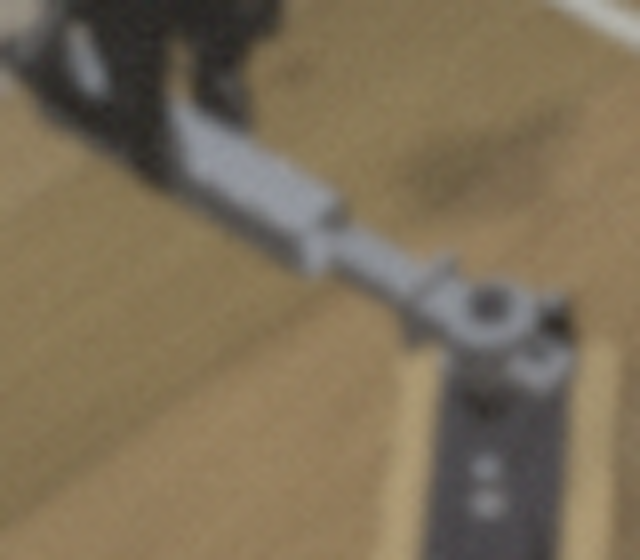

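```bash
python3 -m crank '[{"grip":-1,"travel":[-5,0,0],"roll":0},{"grip":-1,"travel":[-5,0,0],"roll":0},{"grip":-1,"travel":[-5,0,0],"roll":0},{"grip":-1,"travel":[0,0,0],"roll":0},{"grip":-1,"travel":[0,0,0],"roll":0}]'
python3 look.py i scene top; python3 -c "
from h import *
im=cv2.imread('pics/i_scene.png');crop(im,145,110,80,70,'pics/i_sc.png',8)
im=cv2.imread('pics/i_top.png');crop(im,95,165,90,35,'pics/i_t.png',8)"
```

```text
time: 13.62
tool_pos: [0.5776, 0.2545, 0.0408]
tool_rot: [0.693, 0.721, 0.0, -0.0]
ft_force: [-0.4, -0.4, -3.4]
opening: 0.0232
[-1.126  0.762  0.873  1.799 -0.72   0.932  0.106] [0.5776 0.2545 0.0408] [-0.4 -0.4 -3.4] 0.0232
toolx 1.6097 z [-0.e+00  3.e-04 -1.e+00] t 13.625
scene bar [([0.579, 0.2601, 0.0409], 0.75)]
scene handle_shoulder [([0.5847, 0.1486, 0.0438], 0.44)]
scene handle_tip [([0.5788, 0.1969, 0.0441], 0.5)]
top bar [([0.5812, 0.2599, 0.0432], 0.66)]
top handle_shoulder [([0.5797, 0.1517, 0.0426], 0.52)]
top handle_tip [([0.5773, 0.1973, 0.0436], 0.66)]
```

View pics/i_sc.png

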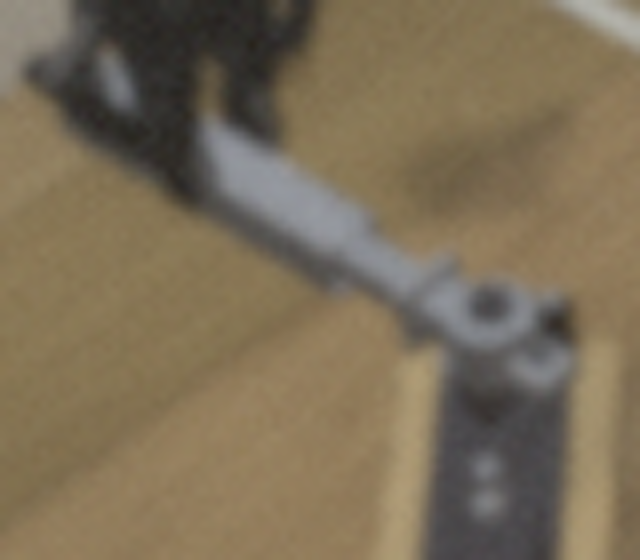

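View pics/i_t.png

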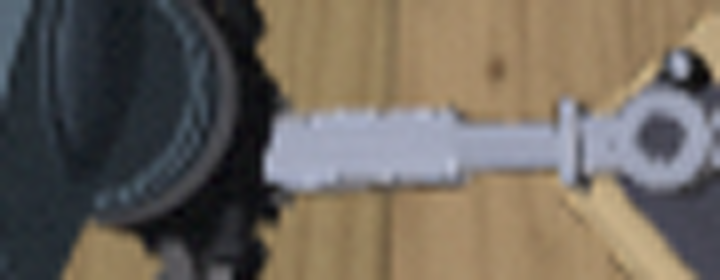

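```bash
python3 -m crank '[{"grip":-1,"travel":[-5,0,0],"roll":0},{"grip":-1,"travel":[-5,0,0],"roll":0},{"grip":-1,"travel":[-5,0,0],"roll":0},{"grip":-1,"travel":[-5,0,0],"roll":0},{"grip":-1,"travel":[-5,0,0],"roll":0},{"grip":-1,"travel":[-3,0,0],"roll":0},{"grip":-1,"travel":[0,0,0],"roll":0}]'
python3 look.py j top; python3 -c "
from h import *
im=cv2.imread('pics/j_top.png');crop(im,95,165,90,35,'pics/j_t.png',8)"
```

```text
time: 14.9
tool_pos: [0.5787, 0.2261, 0.0408]
tool_rot: [0.693, 0.721, -0.0, 0.0]
ft_force: [0.1, -0.4, -2.6]
opening: 0.0231
[-1.095  0.748  0.877  1.825 -0.717  0.921  0.151] [0.5787 0.2261 0.0408] [ 0.1 -0.4 -2.6] 0.0231
toolx 1.6092 z [-0.e+00 -1.e-04 -1.e+00] t 14.9
top bar [([0.5835, 0.2336, 0.042], 0.76)]
top handle_shoulder [([0.5793, 0.1483, 0.0432], 0.45)]
top handle_tip []
```

View pics/j_t.png

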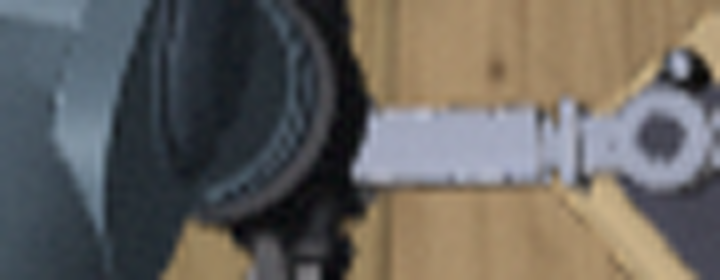

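```bash
python3 -m crank '[{"grip":-1,"travel":[-3,0,0],"roll":0},{"grip":-1,"travel":[-2,0,0],"roll":0},{"grip":-1,"travel":[0,0,0],"roll":0}]'
python3 -m crank '[{"grip":-1,"travel":[-1.5,0,0],"roll":0},{"grip":-1,"travel":[0,0,0],"roll":0}]'
python3 -m crank '[{"grip":-1,"travel":[-1,0,0],"roll":0},{"grip":-1,"travel":[0,0,0],"roll":0}]'
python3 -c "
from h import *
im=camera('top');crop(im,95,165,90,35,'pics/k_t.png',8)"
```

```text
time: 15.48
tool_pos: [0.5788, 0.2209, 0.0408]
tool_rot: [0.693, 0.721, -0.0, 0.0]
ft_force: [-0.0, 0.6, -2.6]
opening: 0.023
time: 15.72
tool_pos: [0.5789, 0.2198, 0.0408]
tool_rot: [0.693, 0.721, -0.0, 0.0]
ft_force: [0.6, -0.1, -2.3]
opening: 0.023
time: 15.98
tool_pos: [0.5789, 0.2191, 0.0408]
tool_rot: [0.693, 0.721, 0.0, -0.0]
ft_force: [0.1, 0.9, -2.0]
opening: 0.0232
```

View pics/k_t.png

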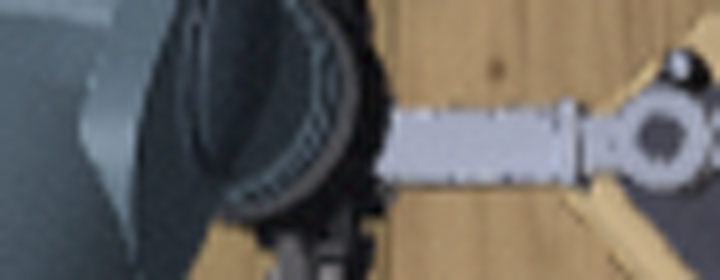

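```bash
python3 -m crank '[{"grip":-1,"travel":[-1,0,0],"roll":0},{"grip":-1,"travel":[0,0,0],"roll":0}]'
python3 -m crank '[{"grip":-1,"travel":[-1,0,0],"roll":0},{"grip":-1,"travel":[0,0,0],"roll":0}]'
python3 -m crank '[{"grip":-1,"travel":[-1,0,0],"roll":0},{"grip":-1,"travel":[0,0,0],"roll":0}]'
```

```text
time: 16.27
tool_pos: [0.5789, 0.2191, 0.0408]
tool_rot: [0.693, 0.721, 0.0, -0.001]
ft_force: [0.6, 2.8, -1.9]
opening: 0.023
time: 16.52
tool_pos: [0.5789, 0.219, 0.0409]
tool_rot: [0.693, 0.721, 0.001, -0.001]
ft_force: [0.4, 4.7, -1.7]
opening: 0.0229
time: 16.77
tool_pos: [0.5789, 0.219, 0.0409]
tool_rot: [0.693, 0.721, 0.001, -0.001]
ft_force: [-0.8, 6.4, -1.8]
opening: 0.0231
```

```bash
cat > mom.py <<'E'
from h import *
import time
s=get_state();M=R.from_quat(s['tool_rot']).as_matrix()
piv=np.array([.583,.1167])
F=s['ft_force'];T=s['torque'];r=s['tool_pos'][:2]-piv
a=np.arctan2(M[1,0],M[0,0]); th=np.arctan2(r[1],r[0])
print("t",round(s['time'],2),"toolx ang",a.round(4),"tcp polar",th.round(4),np.hypot(*r).round(4),"z",s['tool_pos'][2].round(4),"F",F.round(1),"T",np.round(T,2))
print("F along tool",(M.T@F).round(1)," rxF",(r[0]*F[1]-r[1]*F[0]).round(2)," M=",(r[0]*F[1]-r[1]*F[0]+T[2]).round(2))
E
python3 mom.py
python3 -m crank '[{"grip":-1,"travel":[1,2.5,0],"roll":0.025},{"grip":-1,"travel":[-0.12,5,0],"roll":0.05},{"grip":-1,"travel":[-0.12,5,0],"roll":0.05}]'; python3 mom.py
python3 -m crank '[{"grip":-1,"travel":[-0.12,5,0],"roll":0.05},{"grip":-1,"travel":[-0.12,5,0],"roll":0.05}]'; python3 mom.py
```

```text
t 16.77 toolx ang 1.6116 tcp polar 1.6113 0.1023 z 0.0409 F [-0.8  6.4 -1.8] T [1.28 0.15 0.03]
F along tool [ 6.4 -0.5  1.9]  rxF 0.05  M= 0.09
time: 17.15
tool_pos: [0.5893, 0.2194, 0.0405]
tool_rot: [0.736, 0.677, -0.001, -0.003]
ft_force: [-3.9, 5.9, 0.6]
opening: 0.0234
t 17.15 toolx ang 1.4873 tcp polar 1.5097 0.1029 z 0.0405 F [-3.9  5.9  0.6] T [1.01 0.84 0.38]
F along tool [ 5.6 -4.3 -0.6]  rxF 0.43  M= 0.81
time: 17.4
tool_pos: [0.598, 0.2186, 0.0402]
tool_rot: [0.769, 0.64, -0.002, -0.004]
ft_force: [-6.1, 6.0, 1.6]
opening: 0.0229
t 17.4 toolx ang 1.3879 tcp polar 1.4248 0.103 z 0.0402 F [-6.1  6.   1.6] T [1.17 1.5  0.38]
F along tool [ 4.8 -7.1 -1.6]  rxF 0.71  M= 1.1
```

```bash
python3 -m crank '[{"grip":-1,"travel":[-0.12,5,0],"roll":0.05},{"grip":-1,"travel":[-0.12,5,0],"roll":0.05},{"grip":-1,"travel":[-0.12,5,0],"roll":0.05}]'; python3 mom.py
python3 -m crank '[{"grip":-1,"travel":[-0.12,5,0],"roll":0.05},{"grip":-1,"travel":[-0.12,5,0],"roll":0.05},{"grip":-1,"travel":[-0.12,5,0],"roll":0.05}]'; python3 mom.py
```

```text
time: 17.77
tool_pos: [0.6097, 0.2165, 0.0393]
tool_rot: [0.814, 0.58, -0.004, -0.007]
ft_force: [-10.6, 9.1, 3.0]
opening: 0.0228
t 17.77 toolx ang 1.238 tcp polar 1.3095 0.1033 z 0.0393 F [-10.6   9.1   3. ] T [1.53 2.21 0.19]
F along tool [  5.1 -13.1  -2.8]  rxF 1.31  M= 1.5
time: 18.15
tool_pos: [0.6237, 0.2118, 0.0394]
tool_rot: [0.855, 0.518, -0.004, -0.007]
ft_force: [-9.7, 9.4, 3.4]
opening: 0.0228
t 18.15 toolx ang 1.0896 tcp polar 1.1668 0.1034 z 0.0394 F [-9.7  9.4  3.4] T [1.75 2.15 0.34]
F along tool [  3.9 -13.   -3.2]  rxF 1.31  M= 1.65
```

```bash
python3 -m crank '[{"grip":-1,"travel":[-0.12,5,0],"roll":0.05},{"grip":-1,"travel":[-0.12,5,0],"roll":0.05},{"grip":-1,"travel":[-0.12,5,0],"roll":0.05}]'; python3 mom.py
python3 -m crank '[{"grip":-1,"travel":[-0.12,5,0],"roll":0.05},{"grip":-1,"travel":[-0.12,5,0],"roll":0.05},{"grip":-1,"travel":[-0.12,5,0],"roll":0.05}]'; python3 mom.py
```

```text
time: 18.52
tool_pos: [0.6373, 0.2049, 0.0396]
tool_rot: [0.891, 0.453, -0.004, -0.007]
ft_force: [-8.2, 9.2, 2.8]
opening: 0.0231
t 18.52 toolx ang 0.9405 tcp polar 1.0184 0.1035 z 0.0396 F [-8.2  9.2  2.8] T [2.03 1.78 0.41]
F along tool [  2.6 -12.   -2.6]  rxF 1.22  M= 1.63
time: 18.9
tool_pos: [0.6502, 0.1955, 0.0399]
tool_rot: [0.923, 0.385, -0.002, -0.006]
ft_force: [-5.3, 10.6, 1.0]
opening: 0.0226
t 18.9 toolx ang 0.7898 tcp polar 0.8645 0.1036 z 0.0399 F [-5.3 10.6  1. ] T [2.13 1.31 0.23]
F along tool [  3.8 -11.2  -0.9]  rxF 1.13  M= 1.36
```

```bash
python3 -m crank '[{"grip":-1,"travel":[-0.12,5,0],"roll":0.05},{"grip":-1,"travel":[-0.12,5,0],"roll":0.05}]'; python3 mom.py
python3 -m crank '[{"grip":-1,"travel":[-0.05,3,0],"roll":0.03},{"grip":-1,"travel":[0,0,0],"roll":0}]'; python3 mom.py; python3 look.py l top;  python3 -c "
from h import *
im=cv2.imread('pics/l_top.png');crop(im,110,110,110,80,'pics/l_t.png',7)"
```

```text
time: 19.15
tool_pos: [0.6583, 0.188, 0.0401]
tool_rot: [0.941, 0.338, -0.001, -0.006]
ft_force: [-3.1, 10.2, 0.3]
opening: 0.0233
t 19.15 toolx ang 0.6887 tcp polar 0.7588 0.1037 z 0.0401 F [-3.1 10.2  0.3] T [ 2.19  0.75 -0.  ]
F along tool [ 4.1 -9.9 -0.2]  rxF 0.99  M= 0.99
time: 19.4
tool_pos: [0.6608, 0.1853, 0.0402]
tool_rot: [0.946, 0.323, -0.001, -0.005]
ft_force: [-2.1, 9.5, -0.7]
opening: 0.0228
t 19.4 toolx ang 0.6583 tcp polar 0.7225 0.1037 z 0.0402 F [-2.1  9.5 -0.7] T [ 2.22  0.59 -0.18]
F along tool [ 4.1 -8.8  0.8]  rxF 0.88  M= 0.71
[-1.008  0.947  1.025  1.655 -0.913  1.09  -0.614] [0.6608 0.1853 0.0402] [-2.1  9.5 -0.7] 0.0228
toolx 0.6583 z [-0.0044  0.0097 -0.9999] t 19.4
top bar [([0.6688, 0.1897, 0.0432], 0.75)]
top handle_shoulder [([0.6059, 0.1431, 0.0448], 0.44)]
top handle_tip [([0.3796, 0.0763, -0.0017], 0.38)]
```

View pics/l_t.png

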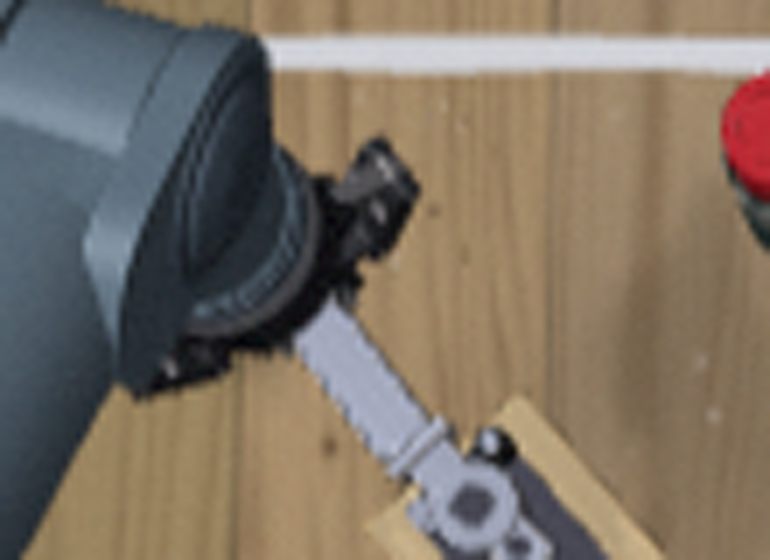

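```bash
python3 -m crank '[{"grip":-1,"travel":[-0.12,4,0],"roll":0.03},{"grip":-1,"travel":[-0.12,4,0],"roll":0.03},{"grip":-1,"travel":[0,0,0],"roll":0}]'; python3 mom.py
python3 -m crank '[{"grip":-1,"travel":[-0.1,4,0],"roll":0.03},{"grip":-1,"travel":[0,0,0],"roll":0}]'; python3 mom.py
```

```text
time: 19.98
tool_pos: [0.6674, 0.1765, 0.0406]
tool_rot: [0.956, 0.294, 0.001, -0.003]
ft_force: [2.6, 7.0, -3.4]
opening: 0.0231
t 19.98 toolx ang 0.5972 tcp polar 0.6163 0.1034 z 0.0406 F [ 2.6  7.  -3.4] T [ 1.48 -0.33 -0.22]
F along tool [ 6.1 -4.4  3.5]  rxF 0.44  M= 0.22
time: 20.23
tool_pos: [0.6708, 0.17, 0.0411]
tool_rot: [0.96, 0.279, 0.002, -0.001]
ft_force: [3.0, 5.1, -3.3]
opening: 0.0234
t 20.23 toolx ang 0.5654 tcp polar 0.5456 0.1027 z 0.0411 F [ 3.   5.1 -3.3] T [ 1.07 -0.69 -0.14]
F along tool [ 5.2 -2.7  3.3]  rxF 0.29  M= 0.15
```

```bash
python3 -m crank '[{"grip":-1,"travel":[-0.1,3,0],"roll":0.01},{"grip":-1,"travel":[0,0,0],"roll":0}]'; python3 mom.py
python3 -m crank '[{"grip":-1,"travel":[-0.1,2,0],"roll":0.01},{"grip":-1,"travel":[0,0,0],"roll":0}]'; python3 mom.py
```

```text
time: 20.48
tool_pos: [0.6718, 0.1685, 0.041]
tool_rot: [0.962, 0.275, 0.002, -0.001]
ft_force: [1.1, 5.6, -2.3]
opening: 0.0229
t 20.48 toolx ang 0.5563 tcp polar 0.5281 0.1028 z 0.041 F [ 1.1  5.6 -2.3] T [ 1.25 -0.39 -0.15]
F along tool [ 3.9 -4.2  2.3]  rxF 0.44  M= 0.3
time: 20.72
tool_pos: [0.6722, 0.1678, 0.041]
tool_rot: [0.963, 0.27, 0.001, -0.002]
ft_force: [0.7, 7.2, -2.1]
opening: 0.0229
t 20.73 toolx ang 0.5472 tcp polar 0.5198 0.1028 z 0.041 F [ 0.7  7.2 -2.1] T [ 1.44 -0.22 -0.11]
F along tool [ 4.3 -5.8  2.1]  rxF 0.61  M= 0.5
```

```bash
python3 -m crank '[{"grip":-1,"travel":[0,3,0],"roll":0.01},{"grip":-1,"travel":[0,0,0],"roll":0}]'; python3 mom.py
python3 -m crank '[{"grip":-1,"travel":[0,3,0],"roll":0.01},{"grip":-1,"travel":[0,0,0],"roll":0}]'; python3 mom.py
```

```text
time: 20.98
tool_pos: [0.6727, 0.1668, 0.0408]
tool_rot: [0.964, 0.266, 0.0, -0.004]
ft_force: [-0.4, 9.4, 0.5]
opening: 0.0229
t 20.98 toolx ang 0.538 tcp polar 0.5095 0.1028 z 0.0408 F [-0.4  9.4  0.5] T [ 1.82  0.22 -0.16]
F along tool [ 4.5 -8.2 -0.4]  rxF 0.86  M= 0.7
time: 21.22
tool_pos: [0.6733, 0.166, 0.0406]
tool_rot: [0.965, 0.261, -0.001, -0.005]
ft_force: [-2.7, 10.2, 1.1]
opening: 0.0231
t 21.23 toolx ang 0.5288 tcp polar 0.4997 0.1028 z 0.0406 F [-2.7 10.2  1.1] T [ 2.15  0.71 -0.18]
F along tool [  2.8 -10.2  -1. ]  rxF 1.05  M= 0.87
```

```bash
python3 -m crank '[{"grip":-1,"travel":[0,4,0],"roll":0.01},{"grip":-1,"travel":[0,0,0],"roll":0}]'; python3 mom.py
python3 -m crank '[{"grip":-1,"travel":[0,4,0],"roll":0.01},{"grip":-1,"travel":[0,0,0],"roll":0}]'; python3 mom.py
```

```text
time: 21.48
tool_pos: [0.6738, 0.1649, 0.0403]
tool_rot: [0.966, 0.257, -0.002, -0.008]
ft_force: [-7.0, 12.4, 3.9]
opening: 0.0232
t 21.48 toolx ang 0.5196 tcp polar 0.4883 0.1028 z 0.0403 F [-7.  12.4  3.9] T [ 2.69  1.31 -0.39]
F along tool [  0.1 -14.3  -3.7]  rxF 1.46  M= 1.07
time: 21.72
tool_pos: [0.6743, 0.164, 0.04]
tool_rot: [0.968, 0.252, -0.004, -0.01]
ft_force: [-8.5, 14.6, 5.5]
opening: 0.0227
t 21.73 toolx ang 0.5105 tcp polar 0.4776 0.1028 z 0.04 F [-8.5 14.6  5.5] T [ 3.27  1.92 -0.51]
F along tool [ -0.3 -17.1  -5.1]  rxF 1.74  M= 1.23
```

```bash
python3 -m crank '[{"grip":-1,"travel":[0,3,0],"roll":0},{"grip":-1,"travel":[0,0,0],"roll":0},{"grip":-1,"travel":[0,0,0],"roll":0}]'; python3 mom.py; python3 look.py m top;python3 mom.py;  python3 -c "
from h import *
im=cv2.imread('pics/m_top.png');crop(im,110,110,110,80,'pics/m_t.png',7)"
```

```text
time: 22.1
tool_pos: [0.6745, 0.1637, 0.0397]
tool_rot: [0.967, 0.253, -0.005, -0.012]
ft_force: [-10.4, 17.8, 6.2]
opening: 0.0231
t 22.1 toolx ang 0.5111 tcp polar 0.4739 0.1029 z 0.0397 F [-10.4  17.8   6.2] T [ 3.65  2.44 -0.69]
F along tool [ -0.4 -20.8  -5.7]  rxF 2.12  M= 1.43
[-0.962  0.974  1.041  1.626 -0.942  1.127 -0.713] [0.6745 0.1637 0.0397] [-10.4  17.8   6.2] 0.0231
toolx 0.5111 z [-0.015   0.0211 -0.9997] t 22.1
top bar [([0.6845, 0.1691, 0.0417], 0.59)]
top handle_shoulder [([0.6135, 0.1338, 0.0432], 0.52)]
top handle_tip []
t 22.3 toolx ang 0.5112 tcp polar 0.4745 0.1029 z 0.0397 F [-10.5  17.8   6.2] T [ 3.61  2.39 -0.83]
F along tool [ -0.5 -20.8  -5.7]  rxF 2.13  M= 1.3
```

View pics/m_t.png

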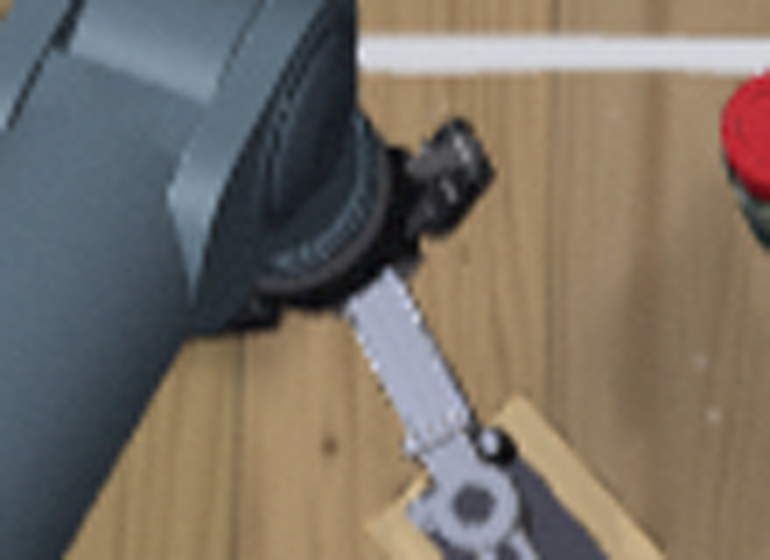

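Run:
```python
from h import *
c=lambda u,v,z:atz("top",110+u/7-.4,110+v/7-.4,z)[:2]
f=lambda a,b,z:(lambda d:np.arctan2(-d[1],-d[0]) if d[0]<0 else np.arctan2(d[1],d[0]))(c(*a,z)-c(*b,z))
print("left",f((348,310),(408,432),.058),"right",f((398,270),(470,415),.058))
p=c(475,503,.055); m=c(441,437,.058); e=(c(348,310,.058)+c(398,270,.058))/2
print(p,m,e); d=m-p;print(np.hypot(*d),np.arctan2(d[1],d[0])); d=e-p; print(np.hypot(*d),np.arctan2(d[1],d[0]))
```

```text
left 0.4741383173176036 right 0.4763461156585359
[0.58378815 0.11641311] [0.60894159 0.129574  ] [0.66600199 0.15713292]
0.028388459356652622 0.48205382388252804
0.09174539582587773 0.4598736676691067
```

```bash
python3 -m crank '[{"grip":-1,"travel":[0,2,0],"roll":0},{"grip":-1,"travel":[0,0,0],"roll":0},{"grip":-1,"travel":[0,0,0],"roll":0}]'; python3 mom.py; python3 -m crank '[{"grip":-1,"travel":[0,0,0],"roll":0}]'; python3 mom.py
```

```text
time: 22.68
tool_pos: [0.6746, 0.1635, 0.0395]
tool_rot: [0.967, 0.253, -0.005, -0.014]
ft_force: [-11.7, 19.7, 7.3]
opening: 0.0226
t 22.68 toolx ang 0.5114 tcp polar 0.4718 0.1029 z 0.0395 F [-11.7  19.7   7.3] T [ 4.06  2.76 -0.89]
F along tool [ -0.6 -23.1  -6.6]  rxF 2.35  M= 1.45
time: 22.8
tool_pos: [0.6746, 0.1635, 0.0395]
tool_rot: [0.967, 0.253, -0.005, -0.014]
ft_force: [-11.5, 20.2, 7.5]
opening: 0.0229
t 22.8 toolx ang 0.5115 tcp polar 0.4726 0.1029 z 0.0395 F [-11.5  20.2   7.5] T [ 4.03  2.71 -0.94]
F along tool [ -0.2 -23.4  -6.8]  rxF 2.38  M= 1.44
```

```bash
python3 -m crank '[{"grip":-1,"travel":[0,-3,0],"roll":0},{"grip":-1,"travel":[0,-3,0],"roll":0},{"grip":-1,"travel":[0,-3,0],"roll":0},{"grip":-1,"travel":[0,-3,0],"roll":0},{"grip":-1,"travel":[0,0,0],"roll":0}]'; python3 mom.py; python3 -m crank '[{"grip":-1,"travel":[0,-3,0],"roll":0},{"grip":-1,"travel":[0,0,0],"roll":0}]'; python3 mom.py
```

```text
time: 23.42
tool_pos: [0.6738, 0.165, 0.0404]
tool_rot: [0.968, 0.252, -0.001, -0.005]
ft_force: [-1.4, 9.5, -0.2]
opening: 0.023
t 23.43 toolx ang 0.5098 tcp polar 0.4885 0.1028 z 0.0404 F [-1.4  9.5 -0.2] T [ 2.03  0.52 -0.08]
F along tool [ 3.4 -9.   0.3]  rxF 0.93  M= 0.85
time: 23.68
tool_pos: [0.6736, 0.1654, 0.0406]
tool_rot: [0.968, 0.252, 0.0, -0.003]
ft_force: [-0.3, 7.6, -1.5]
opening: 0.023
t 23.68 toolx ang 0.5091 tcp polar 0.4932 0.1029 z 0.0406 F [-0.3  7.6 -1.5] T [ 1.66 -0.    0.07]
F along tool [ 3.4 -6.7  1.6]  rxF 0.7  M= 0.77
```

```bash
python3 -m crank '[{"grip":-1,"travel":[0,-2.5,0],"roll":-0.01},{"grip":-1,"travel":[0,-2.5,0],"roll":-0.01},{"grip":-1,"travel":[0,0,0],"roll":0}]'; python3 mom.py;  python3 -m crank '[{"grip":-1,"travel":[0,-2.5,0],"roll":-0.01},{"grip":-1,"travel":[0,0,0],"roll":0}]'; python3 mom.py
```

```text
time: 24.05
tool_pos: [0.6727, 0.1671, 0.0409]
tool_rot: [0.965, 0.261, 0.002, -0.001]
ft_force: [2.4, 4.8, -3.4]
opening: 0.0235
t 24.05 toolx ang 0.5273 tcp polar 0.512 0.1029 z 0.0409 F [ 2.4  4.8 -3.4] T [ 1.1  -0.68  0.13]
F along tool [ 4.5 -3.   3.4]  rxF 0.31  M= 0.44
time: 24.3
tool_pos: [0.6722, 0.1679, 0.0411]
tool_rot: [0.964, 0.265, 0.003, 0.001]
ft_force: [4.4, 3.7, -4.0]
opening: 0.0231
t 24.3 toolx ang 0.5365 tcp polar 0.5211 0.1029 z 0.0411 F [ 4.4  3.7 -4. ] T [ 0.85 -1.02  0.1 ]
F along tool [ 5.6 -0.9  4. ]  rxF 0.1  M= 0.2
```

```bash
python3 -m crank '[{"grip":-1,"travel":[3,-1,0],"roll":0},{"grip":-1,"travel":[4,0,0],"roll":0},{"grip":-1,"travel":[4,0,0],"roll":0},{"grip":-1,"travel":[4,0,0],"roll":0}]'; python3 mom.py;  python3 -m crank '[{"grip":-1,"travel":[5,0,0],"roll":0},{"grip":-1,"travel":[5,0,0],"roll":0},{"grip":-1,"travel":[0,0,0],"roll":0}]'; python3 mom.py; python3 look.py n top; python3 -c "
from h import *
im=cv2.imread('pics/n_top.png');crop(im,110,100,110,85,'pics/n_t.png',7)"
```

```text
time: 24.8
tool_pos: [0.6826, 0.1747, 0.0407]
tool_rot: [0.965, 0.264, -0.0, 0.001]
ft_force: [0.0, 0.9, -1.8]
opening: 0.0232
t 24.8 toolx ang 0.5341 tcp polar 0.5271 0.1152 z 0.0407 F [ 0.   0.9 -1.8] T [ 0.02  0.03 -0.01]
F along tool [ 0.5 -0.8  1.8]  rxF 0.09  M= 0.08
time: 25.18
tool_pos: [0.6915, 0.1809, 0.0408]
tool_rot: [0.964, 0.265, 0.0, 0.0]
ft_force: [-0.1, 0.4, -2.5]
opening: 0.0227
t 25.18 toolx ang 0.5356 tcp polar 0.5345 0.1261 z 0.0408 F [-0.1  0.4 -2.5] T [-0.01 -0.03  0.04]
F along tool [ 0.1 -0.4  2.5]  rxF 0.05  M= 0.08
[-0.97   0.997  1.039  1.576 -0.929  1.127 -0.739] [0.6915 0.1809 0.0408] [-0.1  0.4 -2.5] 0.0227
toolx 0.5356 z [ 4.e-04 -0.e+00 -1.e+00] t 25.175
top bar [([0.7122, -0.0089, -0.0008], 0.64)]
top handle_shoulder [([0.6113, 0.135, 0.0417], 0.67)]
top handle_tip [([0.6531, 0.1573, 0.0463], 0.54)]
```

View pics/n_t.png

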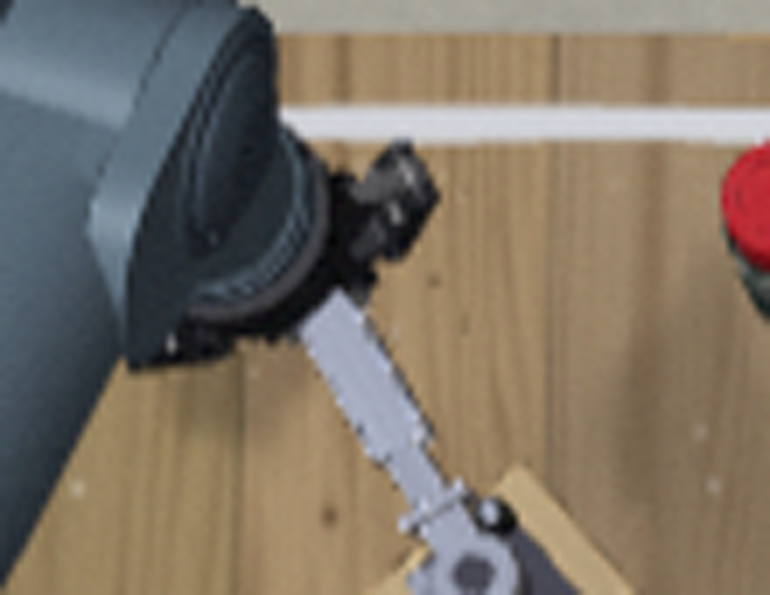

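```bash
python3 -m crank '[{"grip":-1,"travel":[8,0,0],"roll":0},{"grip":-1,"travel":[8,0,0],"roll":0},{"grip":-1,"travel":[10,0,0],"roll":0},{"grip":-1,"travel":[14,0,0],"roll":0},{"grip":-1,"travel":[14,0,0],"roll":0},{"grip":-1,"travel":[0,-20,0],"roll":0},{"grip":-1,"travel":[0,-30,0],"roll":0},{"grip":-1,"travel":[0,-20,0],"roll":0},{"grip":-1,"travel":[0,0,10],"roll":0},{"grip":-1,"travel":[0,0,10],"roll":0},{"grip":-1,"travel":[0,0,7],"roll":0},{"grip":-1,"travel":[0,0,0],"roll":0},{"grip":-1,"travel":[0,0,0],"roll":0}]'; python3 mom.py;  python3 look.py o top; python3 -c "
from h import *
im=cv2.imread('pics/o_top.png');crop(im,100,80,120,110,'pics/o_t.png',5)"
```

```text
time: 27.0
tool_pos: [0.7023, 0.2673, 0.014]
tool_rot: [0.965, 0.264, 0.0, 0.0]
ft_force: [0.2, -0.5, -1.8]
opening: 0.0232
t 27.0 toolx ang 0.5336 tcp polar 0.9008 0.1922 z 0.014 F [ 0.2 -0.5 -1.8] T [0.04 0.01 0.02]
F along tool [-0.1  0.6  1.8]  rxF -0.1  M= -0.07
[-1.019  1.071  1.007  1.473 -0.957  1.137 -0.871] [0.7023 0.2673 0.014 ] [ 0.2 -0.5 -1.8] 0.0232
toolx 0.5336 z [ 5.e-04 -4.e-04 -1.e+00] t 27.0
top bar [([0.7119, 0.2721, 0.018], 0.54)]
top handle_shoulder [([0.6101, 0.131, 0.0388], 0.7)]
top handle_tip [([0.6533, 0.1558, 0.0431], 0.51)]
```

View pics/o_t.png

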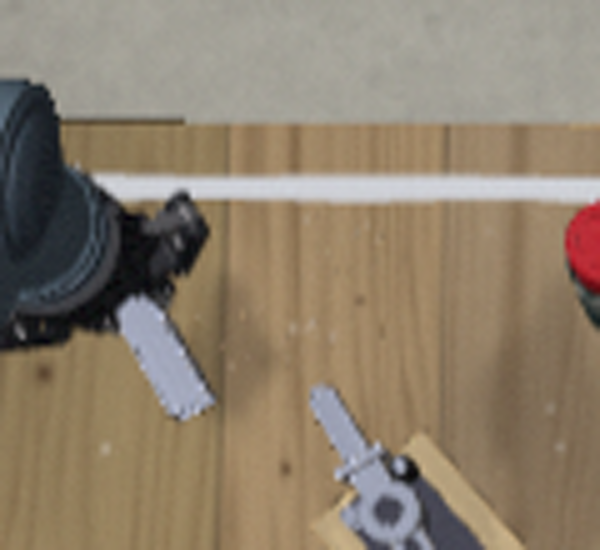

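```bash
python3 - <<'E'
from h import *
im=cv2.imread('pics/o_top.png')
crop(im,155,150,50,50,'pics/o_c.png',12)
E
python3 -m crank '[{"grip":-1,"travel":[0,0,2],"roll":0},{"grip":-1,"travel":[0,0,2],"roll":0},{"grip":-1,"travel":[0,0,0],"roll":0}]'; python3 -m crank '[{"grip":-1,"travel":[0,0,1],"roll":0},{"grip":-1,"travel":[0,0,0],"roll":0}]'
```

```text
time: 27.58
tool_pos: [0.7016, 0.2684, 0.0095]
tool_rot: [0.964, 0.264, -0.0, -0.0]
ft_force: [-0.3, 0.7, -3.0]
opening: 0.0232
time: 27.82
tool_pos: [0.7018, 0.2684, 0.0093]
tool_rot: [0.964, 0.264, -0.0, -0.0]
ft_force: [-1.0, 0.3, 0.0]
opening: 0.0233
```

View pics/o_c.png

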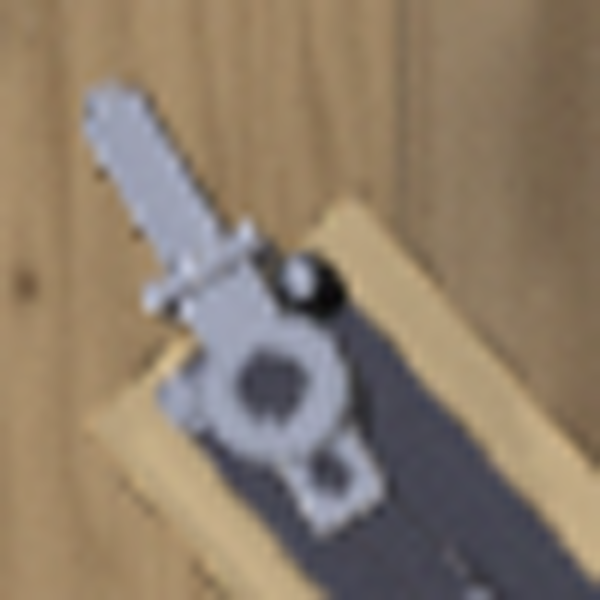

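```bash
python3 - <<'E'
from h import *
c=lambda u,v,z:atz("top",155+u/12-.45,150+v/12-.45,z)[:2]
p=c(270,383,.055);t=c(106,92,.046);s=c(205,268,.046)
for a,b in ((p,t),(s,t),(c(146,92,.05),c(214,212,.05))):
    d=b-a; d=d if d[0]>0 else -d; print(np.hypot(*d).round(4),np.arctan2(d[1],d[0]).round(3))
E
python3 -m crank '[{"grip":-0.2,"travel":[0,0,0],"roll":0},{"grip":-0.2,"travel":[0,0,0],"roll":0},{"grip":0.3,"travel":[0,0,0],"roll":0},{"grip":0.6,"travel":[0,0,0],"roll":0},{"grip":0.6,"travel":[0,0,0],"roll":0},{"grip":0.6,"travel":[0,0,0],"roll":0},{"grip":0.6,"travel":[0,0,-20],"roll":0},{"grip":0.6,"travel":[0,0,-40],"roll":0},{"grip":0.6,"travel":[0,0,-50],"roll":0},{"grip":0.6,"travel":[0,0,-40],"roll":0},{"grip":0.6,"travel":[20,-50,0],"roll":0},{"grip":0.6,"travel":[0,-60,0],"roll":0},{"grip":0.6,"travel":[0,-60,0],"roll":0},{"grip":0.6,"travel":[0,0,0],"roll":0},{"grip":0.6,"travel":[0,0,0],"roll":0}]'; python3 look.py p top scene
```

```text
0.0783 0.539
0.0465 0.528
0.0317 0.531
time: 29.7
tool_pos: [0.6325, 0.425, 0.1602]
tool_rot: [0.964, 0.265, 0.001, 0.0]
ft_force: [-0.1, -0.2, 0.6]
opening: 0.0683
[-1.273  0.951  1.129  1.378 -0.857  1.337 -1.16 ] [0.6325 0.425  0.1602] [-0.1 -0.2  0.6] 0.0683
toolx 0.5359 z [ 1.6e-03 -4.0e-04 -1.0e+00] t 29.7
top bar [([0.7136, 0.2732, 0.0114], 0.96)]
top handle_shoulder [([0.6113, 0.1351, 0.043], 0.65)]
top handle_tip [([0.6551, 0.1559, 0.0467], 0.49)]
scene bar [([0.7071, 0.2717, 0.012], 0.59)]
scene handle_shoulder [([0.6117, 0.1319, 0.0426], 0.59)]
scene handle_tip [([0.6514, 0.1584, 0.0481], 0.48)]
```

View pics/p_top.png

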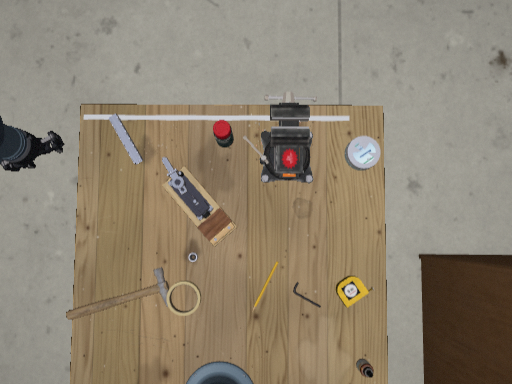

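View pics/p_scene.png

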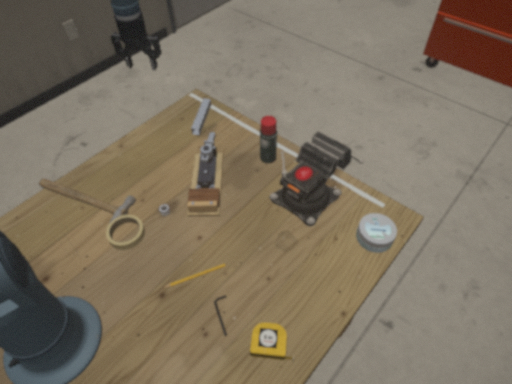

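Run:
```python
from station import *
for q in ["lubricant_can","chrome_nut","grease_pot"]:
    camera("top"); print(q,[x["point"] for x in tip_of(q,"top")[:1]])
print(finish_job())
```

```text
lubricant_can [[0.713, -0.0081, -0.0018]]
chrome_nut [[0.3827, 0.0781, -0.0002]]
grease_pot [[0.6676, -0.386, -0.0023]]
the job is handed in; nothing more can be done
None
```

I slid the tube home against the shoulder and threw the clamp past its dead point to the closed stop. I then pressed it home, pulled the tube off and laid it on the worktop. The job is handed in; `finish_job()` gives no verdict.

- **Seating:** the tube met the shoulder, with about 6 N of axial force before the throw.
- **Throw:** the moment peaked at about 1.65 N m, close to the stated worst case.
- **Pressing home:** the held moment was about 1.3 to 1.45 N m, roughly 0.043 to 0.048 rad of bend. The side force at the grip was 21 to 23 N, above the 12 to 17 N expected. Without the wrist-torque term the same readings would give up to about 0.08 rad, still below the 0.09 limit.
- **Last look:** the lever stands against its stop, with the stub about 1.07 rad from where it began. The tube lies flat about 0.19 m from the pivot, clear of the clamp. The can, nut and pot are within about 2 mm of where they started. The run took about 30 s.
- **Disagreement:** the stub direction and the measured board edge together put the lever at about 1.14 rad. The stop is at 1.10 and gives 0.03 at most, so I put the excess down to error in the board-edge measurement.

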